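Level the portion scale and hold the spirit level down on it

ROBOT

A 7-joint arm with a two-finger parallel gripper is mounted at the origin on a cart in front of the work surface, level with it; the furniture and walls round the work are solid. World frame = base frame: x ahead of the robot, y to its left, z up, the work surface at z = 0. Lengths are in m, angles in rad, forces in N, time in s.
With the tool pointing down it reaches from about 0.4 to 0.85 m from the base axis. Payload 10.4 kg.
Tool frame: the origin (TCP) lies midway between the tips of the shut fingers; the grasp point (between the pads) lies 19 mm behind it; z points along the fingers, y is the line along which they close (so a half turn about z gives the same grasp; the last joint's range is limited). The gripper opens to 87 mm and grips with 3 to 60 N. Pads are 19 mm wide; open, the fingers measure 117 mm over their backs; the gripper's body (75 mm by 190 mm) begins 51 mm behind the grasp point.
Start: joints at [1.326, 0.332, -0.065, 1.46, 0.022, 1.35, -0.088], TCP at [0.138, -0.61, 0.223] pointing down, gripper open.
Joint ranges: [-2.6, 2.6], [-0.5, 2.12], [-1.47, 1.34], [0.16, 2.42], [-1.27, 4.41], [0.06, 2.06], [-2.6, 2.6]. Speed limits (rad/s): [2.22, 2.22, 2.79, 2.79, 3.14, 3.14, 3.14].

INTERFACE

Orientations are given as a unit quaternion [x, y, z, w].
In Python, from bench import sensors, eyes, order gives the robot as it stands.
- The arm moves only by the tool arm_command, never from a script. Its argument "steps" is a list of rows, each an object with "rot": the turn, a rotation vector about the world's x, y, z in degrees, a list of three; "slide": the shift along the world's x, y, z in m, a list of three; "grip": the opening, from 0 (shut) to 1 (fully open). A call has exactly 8 rows; each row shifts and turns the commanded pose from where the row before left it; what a row does not reach is not made up. A row lasts 1/8 s, in which the tool goes at most 62.5 mm and 10.7 degrees, less where a joint would pass 70% of its speed; a pose out of reach is approached as far as the arm can. A call with a gripper value outside its range is refused whole. The fingers move at their own pace and stop on an object; "newtons" is the grip in N (left out, the last holds). Time passes only in rows, so rows that do not move let the fingers close, or fill a call up. It gives the time, the measured TCP pose, the force, the opening and the grip force at its end, in the units of the state.
- sensors.read_state(): the state, without advancing time (a new reading comes with each control period).
- eyes.camera(name): name is "scene" or "top" or "wrist"; returns a dict with "pixels" (400x640x3 uint8, red, green, blue), "intrinsics" (3x3 intrinsics, pixels), "pose" (4x4, takes a point from camera to world coordinates). Camera axes: x right, y down, z forward; pixel columns grow to the right and rows downward; lengths in m; the calibration is good to about 2 mm. A picture is of the moment at which its call begins. There is no depth.
- order.close_job(): hands the job in; it is judged then, once.
Trained networks look in a picture, given as the dict that the camera call returned (one of the last four; its "shot" number tells which), for a name from the list of things; names that differ only in an ending like _2 or _b are one class to them, and where a whole thing is asked for, a point or a joint stands for the part that bears it (a point fixed in the world has none). Each returns a list of dicts, best first, with "conf" (0 to 1); they miss things now and then, are a little off and sometimes report something else, mostly with a low value. They report only what shows in the picture. A call takes as long as a camera call. They do not tell look-alikes from the thing itself.
- eyes.look_for(name, picture): "bbox" ([left, top, right, bottom] in pixels, round what is visible of it).
The state is a dict: "time": time; "joint_positions": joint angles; "joint_vel": joint speeds; "joint_torque": joint torques, N m; "ee_pos": TCP position; "eef_rot": TCP orientation; "ft_force": force on the tool from outside, world axes, zero at the start; "torque": the same for the moment, N m; "width": finger opening in m; "grip_force": force on a finger pad.
Only numpy, scipy, OpenCV 4.12 (cv2) and the standard library are available. Lean on these libraries where they do the work, as an engineer would, in place of code of your own. Each camera call takes 0.05 s, during which the arm holds its last target. There are 200 camera calls.

TASK

The portion scale sits askew on its tilting stand. Set the spirit level lying on the counter flat on the middle of the scale, pointing lengthways at the stand's round levelling knob, and let go of it; then turn the knob until the bubble stands in the middle between its two lines. Last, press the level firmly down on the scale with the fingertips and finish while still pressing, with the bubble still central; do not disturb the things standing round about.

Things in the scene. Friction and masses are not known exactly. Their poses are not given: they have to be found in the camera images.
- level_mid (a point): Centre of the loose spirit level, 17 mm above its underside: an aluminium bar 140 mm long (x) by 28 (y) by 34 high, 0.2 kg, left of the stand. A dark vial with a white bubble (14 mm of it shows) and two bright rings 11.5 mm either side of the middle lies in the middle 64 mm of its top. Grip it across the 28 mm width at the middle (walls 28 mm high) or at an end. Either way round will do
- bubble (a joint): Bubble's place along the level's own x (m), 0 midway between the rings, ends at +-0.018. It runs towards the higher end, 0.4 mm for each milliradian of slope, and takes about 1 s to settle
- pan (a point): Middle of the flat top of the black flat scale (205 mm along y, 145 mm along x, 16 mm thick) fixed on the stand's hinged tray, 48 mm above the counter when level. z is normal to its top and tilts with it; -y points along the scale to the knob, +y to the hinge, which runs along x, 125 mm from this point. At the start the knob side is 18 to 32 mrad too low
- knob_grip (a point): Centre of the levelling foot's black round knob: 40 mm across, 24 mm high, upright axis, 18 mm above the tray's ear, about 52 mm above the counter. Clockwise from above raises the knob side: 12 mrad, or 4.8 mm of bubble, per radian. 1.5 to 2.6 rad clockwise are needed, in several grasps; stops lie well beyond. The knob then rises 3.5 mm per radian. Stiff (under 0.15 N m), stays where left
- level: The same spirit level: origin at the middle of its underside, axes as level_mid. Beside the vial each end has a flat top to press on, 38 mm long, 34 mm above the underside, centred 51 mm from the middle along x
- stand: The whole stand with tray, scale and knob, fixed to the counter: a steel base plate 160 mm by 320 mm (y). Origin on the counter under the middle of the scale; the knob is at its -y end, 165 mm away, the hinge at +y
- tea_tin: Bystander: green tin 71x88x111 mm, origin under its middle
- dip_cup_a: Bystander: white portion cup, 76 mm across, 47 mm high, origin under its middle
- dip_cup_b: Bystander: a like white portion cup, 76 mm across, 47 mm high, origin under its middle
- tape_roll: Bystander: roll of brown tape lying flat, 92 mm across, 48 mm high, origin under its middle
Not all that is in view belongs to the job. Leave any green look-alike of the level alone.

How it is judged:
On the way, in this order (a step that is already met when the one before it is completed fails the run):
1. the level rests flat on the middle of the scale, pointing at the knob, let go (x of level_mid in the frame of pan between -0.03 and 0.03 m and y of level_mid in the frame of pan between -0.03 and 0.03 m and z of level_mid in the frame of pan between 0.012 and 0.022 m and angle between the x axis of level_mid and the y axis of pan, either way round below 0.17 rad and contact force between the fingers and level below 0.1 N), for 0.3 s.
2. the knob has been turned until the bubble is central, the level resting freely (all of step 1 and value of joint bubble between -0.003 and 0.003 m and angle between pan's own z axis and vertical below 0.012 rad), for 0.3 s.
At the end, for the whole second after the job is handed in: Fingers press the level with 3 to 40 N (5 to 40 N on the scale), touching nothing of the stand; level flat on the scale, within 30 mm each way of its middle and 0.17 rad of the line to the knob; bubble still, within 3 mm of the middle; scale slope under 12 mrad (x of level_mid in the frame of pan between -0.03 and 0.03 m and y of level_mid in the frame of pan between -0.03 and 0.03 m and z of level_mid in the frame of pan between 0.012 and 0.022 m and angle between the x axis of level_mid and the y axis of pan, either way round below 0.17 rad and value of joint bubble between -0.003 and 0.003 m and angle between pan's own z axis and vertical below 0.012 rad and contact force between the fingers and level between 3 and 40 N and contact force between level and stand between 5 and 40 N and contact force between the fingers and stand below 0.5 N and velocity of joint bubble between -0.01 and 0.01 m/s); the arm keeps its last pose, push and grip.
It fails at once if a bystander is pushed more than 30 mm or knocked over (distance of any of tea_tin, dip_cup_a, dip_cup_b, tape_roll from where it was at the start of the episode above 0.03 m or angle between any of tea_tin, dip_cup_a, dip_cup_b, tape_roll's own z axis and vertical above 0.5 rad).
It also fails if it takes over 69 s, if anything falls off the work surface, if the arm or the gripper's body presses on something with over 40 N, if the wrist force passes 120 N, or if a joint passes its speed limit or range.

## Working session

There is one attempt and no reset: what is moved stays moved. The work goes in short steps, Python scripts to look and compute and a tool call to move; the robot and the scene stay as the last step left them, time stands still between calls to the robot, and variables do not carry over. Pictures are saved under pics/ and viewed, at most 15 in all, crops included, and the job is handed in when it is done.

Besides the shell and the picture viewer there is one more tool, called after "Call:" by a JSON object that holds its "name" and its "arguments". arm_command: Moves the arm, as the interface text tells. Its arguments: {"type":"object","properties":{"steps":{"type":"array","items":{"type":"object","properties":{"rot":{"type":"array","items":{"type":"number"}},"slide":{"type":"array","items":{"type":"number"}},"grip":{"type":"number"}}}},"newtons":{"type":"number"}},"required":["steps"]}

```bash
mkdir -p pics; cat > h.py <<'E'
import numpy as np, cv2
from bench import sensors, eyes, order
def save(p,n,crop=None,s=1):
    im=cv2.cvtColor(p["pixels"],cv2.COLOR_RGB2BGR)
    if crop: im=im[crop[1]:crop[3],crop[0]:crop[2]]
    cv2.imwrite("pics/"+n,cv2.resize(im,None,fx=s,fy=s,interpolation=cv2.INTER_CUBIC))
def ray(p,uv,z):
    K=np.array(p["intrinsics"]);T=np.array(p["pose"])
    d=T[:3,:3]@np.linalg.inv(K)@np.array([uv[0],uv[1],1.]);o=T[:3,3]
    return o+d*(z-o[2])/d[2]
def proj(p,X):
    K=np.array(p["intrinsics"]);T=np.array(p["pose"])
    c=K@(T[:3,:3].T@(np.array(X)-T[:3,3]));return c[:2]/c[2]
E
python3 - <<'E'
from h import *
a=eyes.camera("top");b=eyes.camera("scene")
save(a,"top0.png");save(b,"sc0.png")
for p,nm in((a,"top"),(b,"scene")):
    print(nm,np.round(p["pose"],3).tolist(),np.round(p["intrinsics"],1).tolist())
    for n in "level_mid pan knob_grip stand tea_tin dip_cup_a tape_roll".split():
        for r in eyes.look_for(n,p)[:3]:
            x=r["bbox"];print(n,np.round(x),round(r["conf"],2),np.round(ray(p,((x[0]+x[2])/2,(x[1]+x[3])/2),.03),3))
print(sensors.read_state())
E
```

```text
top [[-0.028, -0.995, 0.093, 0.332], [-1.0, 0.028, 0.002, 0.033], [-0.005, -0.093, -0.996, 1.398], [0.0, 0.0, 0.0, 1.0]] [[399.5, 0.0, 324.6], [0.0, 399.5, 198.5], [0.0, 0.0, 1.0]]
level_mid [270. 166. 285. 206.] 0.79 [0.509 0.198 0.03 ]
level_mid [225. 184. 242. 224.] 0.61 [0.452 0.349 0.03 ]
level_mid [392. 180. 408. 189.] 0.21 [ 0.503 -0.225  0.03 ]
pan [308. 170. 407. 225.] 0.92 [ 0.46  -0.077  0.03 ]
knob_grip [392. 180. 406. 190.] 0.43 [ 0.501 -0.221  0.03 ]
knob_grip [227. 182. 247. 225.] 0.26 [0.453 0.338 0.03 ]
stand [307. 168. 404. 225.] 0.69 [ 0.464 -0.071  0.03 ]
tea_tin [179. 166. 216. 196.] 0.97 [0.534 0.474 0.03 ]
tea_tin [261. 224. 292. 249.] 0.21 [0.336 0.205 0.03 ]
dip_cup_a [444. 137. 466. 161.] 0.82 [ 0.622 -0.421  0.03 ]
dip_cup_a [421. 220. 441. 247.] 0.59 [ 0.33  -0.323  0.03 ]
tape_roll [265. 226. 272. 246.] 0.58 [0.339 0.231 0.03 ]
scene [[-0.909, -0.192, 0.37, 0.09], [-0.416, 0.454, -0.788, 0.903], [-0.016, -0.87, -0.492, 0.584], [0.0, 0.0, 0.0, 1.0]] [[373.3, 0.0, 311.9], [0.0, 373.3, 201.1], [0.0, 0.0, 1.0]]
level_mid [244. 256. 300. 299.] 0.66 [0.444 0.36
[... 686 characters left out ...]
5523,  0.33216274, -0.06468308,  1.46009508,  0.0215717 ,
        1.34989646, -0.08852086]), 'joint_vel': array([-6.35668642e-06, -9.19449334e-05,  9.78898410e-04, -7.20301949e-04,
       -1.67678742e-03, -2.53287478e-04, -1.53222094e-03]), 'joint_torque': array([-2.27500830e-03, -6.22995973e+01,  2.31644494e-02, -3.90098941e+01,
       -6.11125608e-02,  3.14802350e-02, -6.36403144e-06]), 'ee_pos': array([ 0.13753964, -0.60970511,  0.22260111]), 'eef_rot': array([9.93856827e-01, 1.10673406e-01, 2.84609638e-05, 6.21135638e-05]), 'ft_force': array([ 0.34905147, -0.70822105, -0.26640997]), 'torque': array([-0.01993975, -0.02032849,  0.03866089]), 'grip_force': 0.0, 'width': 0.08666142832620247}
```

View pics/top0.png

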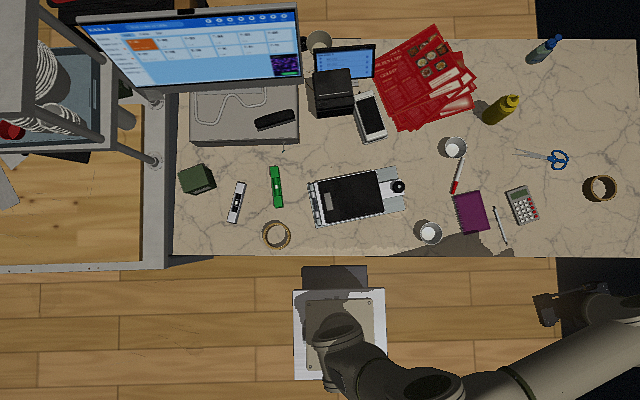

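View pics/sc0.png

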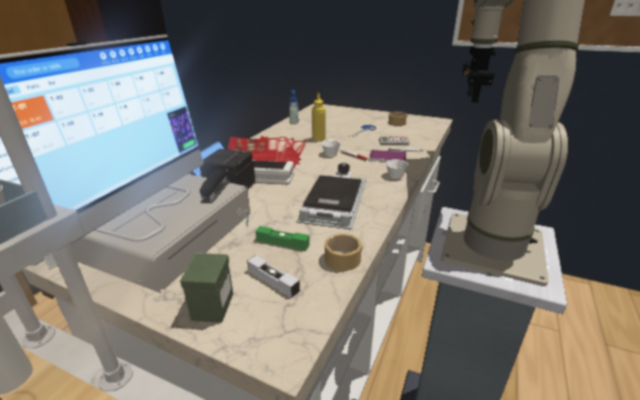

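Call:
{"name": "arm_command", "arguments": {"steps": [{"slide": [0.035, 0.045, 0.018], "grip": 1}, {"slide": [0.035, 0.048, 0.018]}, {"slide": [0.035, 0.048, 0.018]}, {"slide": [0.035, 0.048, 0.018]}, {"slide": [0.035, 0.048, 0.018]}, {"slide": [0.035, 0.048, 0.018]}, {"slide": [0.035, 0.048, 0.018]}, {"slide": [0.035, 0.048, 0.018]}]}}

```text
schema error: expected keys rot, slide, grip
```

```bash
python3 - <<'E'
from h import *
a=eyes.camera("wrist")
save(a,"w0.png");s=sensors.read_state();print(s["ee_pos"],s["joint_positions"])
p=a
print(np.round(p["pose"],3).tolist(),np.round(p["intrinsics"],1).tolist())
for n in "level_mid pan knob_grip stand dip_cup_a".split():
        for r in eyes.look_for(n,p)[:3]:
            x=r["bbox"];print(n,np.round(x),round(r["conf"],2),np.round(ray(p,((x[0]+x[2])/2,(x[1]+x[3])/2),.04),3))
E
```

```text
[ 0.1375336  -0.60970186  0.22259242] [ 1.32639165  0.33216679 -0.06472457  1.4601082   0.02159268  1.34989108
 -0.08851739]
[[0.22, -0.947, -0.235, 0.202], [-0.976, -0.213, -0.054, -0.596], [0.001, 0.241, -0.97, 0.385], [0.0, 0.0, 0.0, 1.0]] [[299.1, 0.0, 324.9], [0.0, 299.1, 197.4], [0.0, 0.0, 1.0]]
```

View pics/w0.png

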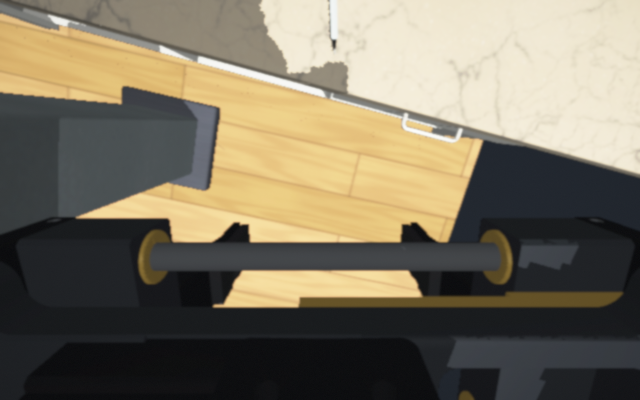

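Call:
{"name": "arm_command", "arguments": {"steps": [{"rot": [0, 0, 0], "slide": [0.025, 0.049, 0.018], "grip": 1}, {"rot": [0, 0, 0], "slide": [0.025, 0.049, 0.018], "grip": 1}, {"rot": [0, 0, 0], "slide": [0.025, 0.049, 0.018], "grip": 1}, {"rot": [0, 0, 0], "slide": [0.025, 0.049, 0.018], "grip": 1}, {"rot": [0, 0, 0], "slide": [0.025, 0.049, 0.018], "grip": 1}, {"rot": [0, 0, 0], "slide": [0.025, 0.049, 0.018], "grip": 1}, {"rot": [0, 0, 0], "slide": [0.025, 0.049, 0.018], "grip": 1}, {"rot": [0, 0, 0], "slide": [0.025, 0.049, 0.018], "grip": 1}]}}

```text
time: 2.1
ee_pos: [0.338, -0.2159, 0.3674]
eef_rot: [0.994, 0.111, 0.0, 0.001]
ft_force: [1.4, -1.1, 0.6]
width: 0.087
grip_force: 0.0
```

```bash
python3 - <<'E'
from h import *
a=eyes.camera("wrist")
save(a,"w1.png");s=sensors.read_state();print(s["ee_pos"],s["joint_positions"])
p=a
print(np.round(p["pose"],3).tolist())
for n in "level_mid pan knob_grip stand dip_cup_a".split():
        for r in eyes.look_for(n,p)[:3]:
            x=r["bbox"];print(n,np.round(x),round(r["conf"],2),np.round(ray(p,((x[0]+x[2])/2,(x[1]+x[3])/2),.04),3))
E
```

```text
[ 0.34200676 -0.20956839  0.37007742] [ 0.97983096 -0.20007129 -0.44684728  1.70641888 -0.08634621  1.61152032
 -0.80352464]
[[0.22, -0.947, -0.235, 0.403], [-0.976, -0.213, -0.055, -0.202], [0.002, 0.241, -0.97, 0.53], [0.0, 0.0, 0.0, 1.0]]
level_mid [64.  0. 97. 47.] 0.77 [0.463 0.181 0.04 ]
level_mid [ 0.  2.  6. 24.] 0.41 [0.452 0.291 0.04 ]
pan [151.   0. 361. 117.] 0.72 [ 0.473 -0.08   0.04 ]
knob_grip [335.  48. 361.  81.] 0.95 [ 0.496 -0.218  0.04 ]
stand [145.   0. 360. 121.] 0.86 [ 0.469 -0.075  0.04 ]
dip_cup_a [473.   1. 531.  30.] 0.96 [ 0.609 -0.423  0.04 ]
dip_cup_a [362. 157. 404. 205.] 0.62 [ 0.333 -0.317  0.04 ]
```

View pics/w1.png

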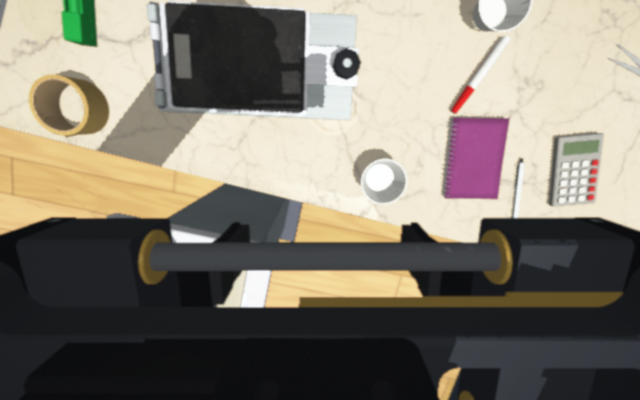

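Call:
{"name": "arm_command", "arguments": {"steps": [{"rot": [0, 0, -3.75], "slide": [0, 0.0615, -0.007], "grip": 1}, {"rot": [0, 0, -3.75], "slide": [0, 0.0615, -0.007], "grip": 1}, {"rot": [0, 0, -3.75], "slide": [0, 0.0615, -0.007], "grip": 1}, {"rot": [0, 0, -3.75], "slide": [0, 0.0615, -0.007], "grip": 1}, {"rot": [0, 0, -3.75], "slide": [0, 0.0615, -0.007], "grip": 1}, {"rot": [0, 0, -3.75], "slide": [0, 0.0615, -0.007], "grip": 1}, {"rot": [0, 0, -3.75], "slide": [0, 0.0615, -0.007], "grip": 1}, {"rot": [0, 0, -3.75], "slide": [0, 0.0615, -0.007], "grip": 1}]}}

```text
time: 3.4
ee_pos: [0.3376, 0.2755, 0.3104]
eef_rot: [0.988, -0.152, -0.0, -0.0]
ft_force: [0.3, -0.1, 0.6]
width: 0.0867
grip_force: 0.0
```

```bash
python3 - <<'E'
from h import *
a=eyes.camera("wrist")
save(a,"w2.png");s=sensors.read_state();print(s["ee_pos"],s["eef_rot"],s["joint_positions"])
np.savez("w2.npz",pose=a["pose"],K=a["intrinsics"])
# stand from w1 (pose known)
p1=dict(intrinsics=a["intrinsics"],pose=[[0.22,-0.947,-0.235,0.403],[-0.976,-0.213,-0.055,-0.202],[0.002,0.241,-0.97,0.53],[0,0,0,1]])
print("knob top",ray(p1,(346.5,63),.057))
for uv in((306,10),(303,111),(167,106),(167,3)):print(uv,ray(p1,uv,.046))
for n in ["level_mid","tape_roll","tea_tin"]:
    for r in eyes.look_for(n,a)[:3]:
            x=r["bbox"];print(n,np.round(x),round(r["conf"],2),np.round(ray(a,((x[0]+x[2])/2,(x[1]+x[3])/2),.034),3))
E
```

```text
[0.33451088 0.28496794 0.30865408] [ 9.89068563e-01 -1.47455310e-01 -5.51282673e-04 -7.73822705e-05] [ 0.9327214  -0.45865854 -1.30146093  1.72385468 -0.44167501  1.55143202
 -2.19662703]
knob top [ 0.4936359  -0.21511123  0.057     ]
(306, 10) [ 0.551779   -0.14154535  0.046     ]
(303, 111) [ 0.41351934 -0.16574197  0.046     ]
(167, 106) [0.37445416 0.04136502 0.046     ]
(167, 3) [0.51653932 0.05493776 0.046     ]
level_mid [314.   1. 364.  89.] 0.88 [0.492 0.207 0.034]
tape_roll [338. 124. 401. 189.] 0.71 [0.336 0.208 0.034]
tea_tin [ 65.  13. 197. 117.] 0.77 [0.554 0.484 0.034]
```

View pics/w2.png

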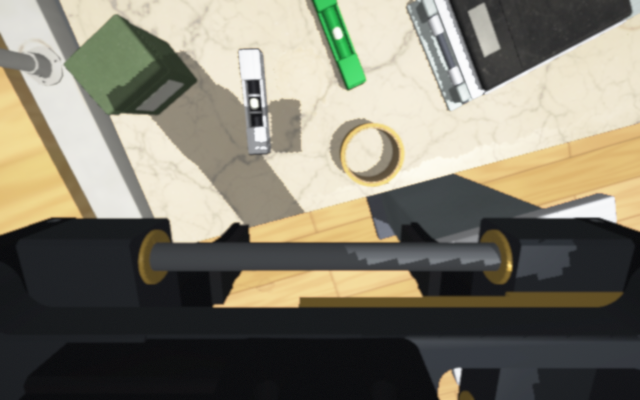

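```bash
python3 - <<'E'
from h import *
d=np.load("w2.npz");p=dict(intrinsics=d["K"],pose=d["pose"])
im=cv2.imread("pics/w2.png")[40:165,225:300]
hsv=cv2.cvtColor(im,cv2.COLOR_BGR2HSV)
cv2.imwrite("pics/w2c.png",cv2.resize(im,None,fx=4.5,fy=4.5,interpolation=cv2.INTER_CUBIC))
A,B,C=[ray(p,u,.034) for u in((250,49.5),(259,147),(254.5,103))]
print(A,B,C,np.linalg.norm(A-B),np.degrees(np.arctan2(*(A-B)[1::-1])))
E
```

```text
[0.5231571  0.32272278 0.034     ] [0.39772919 0.35684921 0.034     ] [0.45685298 0.3413997  0.034     ] 0.12998759956557593 -15.220594933098324
```

View pics/w2c.png

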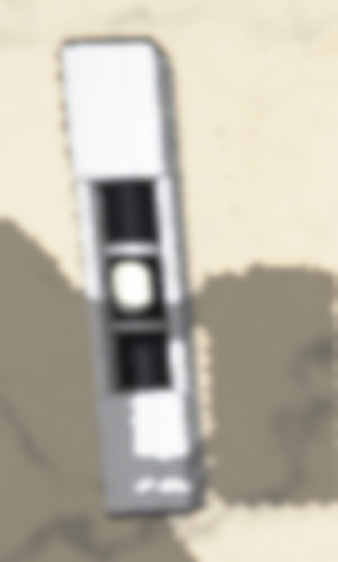

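```bash
python3 - <<'E'
from h import *
d=np.load("w2.npz");p=dict(intrinsics=d["K"],pose=d["pose"])
A,B,C=[ray(p,u,.034) for u in((249.4,48.9),(257.8,153.5),(254.8,103.4))]
print(A,B,C,(A+B)/2,np.linalg.norm(A-B),np.degrees(np.arctan2(*(A-B)[1::-1])))
s=sensors.read_state();print(s["ee_pos"],s["eef_rot"])
E
```

```text
[0.52409381 0.32322733 0.034     ] [0.38946034 0.36181957 0.034     ] [0.4562241  0.34118875 0.034     ] [0.45677708 0.34252345 0.034     ] 0.14005545975383296 -15.994774994529184
[0.3378587  0.27391413 0.31045077] [ 9.88642458e-01 -1.50286339e-01  5.05057687e-05  3.22976250e-04]
```

```bash
python3 - <<'E'
from h import *
d=np.load("w2.npz");p=dict(intrinsics=d["K"],pose=d["pose"])
for uv in((65,65),(122,15),(172,45),(117,113)):print(uv,ray(p,uv,.111)[:2])
for uv in((195,75),(140,114)):print(uv,ray(p,uv,0)[:2])
# body corners at grasp
c=np.array([.4567,.342]);a=np.radians(-16);x=np.array([np.cos(a),np.sin(a)]);y=np.array([-x[1],x[0]])
for i in(-1,1):print(c+.095*y+i*.0375*x)
E
python3 -c "
import cv2;im=cv2.imread('pics/w2.png')[0:130,50:280];cv2.imwrite('pics/w2d.png',cv2.resize(im,None,fx=3,fy=3))"
```

```text
(65, 65) [0.5494256 0.5149307]
(122, 15) [0.57558441 0.43082097]
(172, 45) [0.53202794 0.39160219]
(117, 113) [0.48490701 0.48312435]
(195, 75) [0.52474867 0.41796884]
(140, 114) [0.49873794 0.52024519]
[0.44683824 0.44365626]
[0.51893286 0.42298346]
```

View pics/w2d.png

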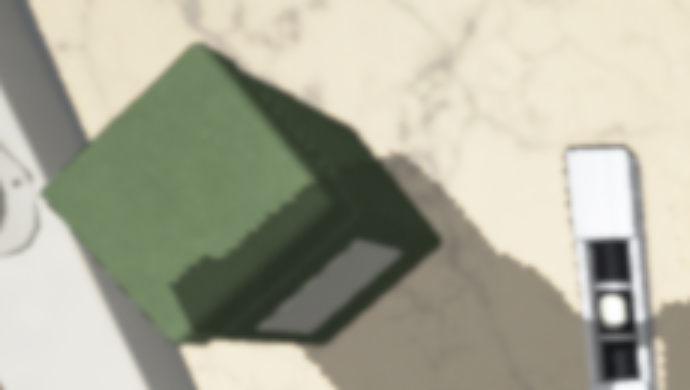

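Call:
{"name": "arm_command", "arguments": {"steps": [{"rot": [0, 0, 1.3], "slide": [0.015, 0.0127, -0.042], "grip": 1}, {"rot": [0, 0, 0], "slide": [0.015, 0.0127, -0.042], "grip": 1}, {"rot": [0, 0, 0], "slide": [0.015, 0.0127, -0.042], "grip": 1}, {"rot": [0, 0, 0], "slide": [0.015, 0.0127, -0.042], "grip": 1}, {"rot": [0, 0, 0], "slide": [0.015, 0.0127, -0.042], "grip": 1}, {"rot": [0, 0, 0], "slide": [0.015, 0.0127, -0.03], "grip": 1}, {"rot": [0, 0, 0], "slide": [0, 0, 0], "grip": 1}, {"rot": [0, 0, 0], "slide": [0, 0, 0], "grip": 1}]}}

```text
time: 4.6
ee_pos: [0.3429, 0.28, 0.1313]
eef_rot: [0.989, -0.14, 0.034, -0.037]
ft_force: [0.4, -0.2, -0.2]
width: 0.087
grip_force: 0.0
```

```bash
python3 - <<'E'
from h import *
a=eyes.camera("wrist");s=sensors.read_state();print(s["ee_pos"],s["eef_rot"],s["joint_positions"]);save(a,"w3.png")
for c in((.4567,.342),):print(proj(a,(*c,.034)),[proj(a,(c[0]+i*.0673,c[1]-i*.0193,.034)) for i in(-1,1)])
E
```

```text
[0.34296382 0.28033824 0.13133618] [ 0.98893947 -0.13942628  0.03438445 -0.03710465] [ 0.99208309 -0.49870809 -1.46642109  2.06317326 -0.58631953  1.09935835
 -2.07293446]
[229.64325973  99.76418295] [array([234.10769707, 179.96419069]), array([224.70974659,  11.13760776])]
```

View pics/w3.png

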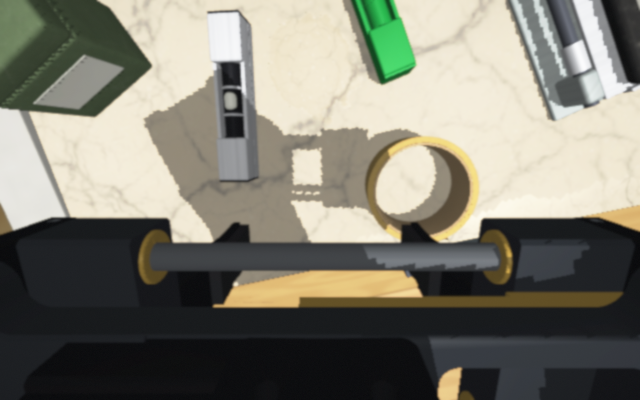

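```bash
cat >> h.py <<'E'
from scipy.spatial.transform import Rotation as R
def status(yaw=None):
    s=sensors.read_state();q=R.from_quat(s["eef_rot"]);M=q.as_matrix()
    y=np.degrees(np.arctan2(M[1,0],M[0,0]))
    t=y if yaw is None else yaw
    d=(R.from_euler("z",t,degrees=True)*R.from_euler("x",180,degrees=True))*q.inv()
    print("t",round(s["time"],2),"p",np.round(s["ee_pos"],4),"yaw",round(y,2),"fix",np.round(np.degrees(d.as_rotvec()),2),"q",np.round(s["joint_positions"],2),"F",np.round(s["ft_force"],1),"w",round(s["width"],4),"g",round(s["grip_force"],1))
    return s
E
python3 -c "from h import *;status()"
```

```text
t 4.65 p [0.343  0.2803 0.1313] yaw -16.19 fix [-3.66  4.5  -0.14] q [ 0.99 -0.5  -1.47  2.06 -0.59  1.1  -2.07] F [0.8 0.  0.5] w 0.0872 g 0.0
```

Call:
{"name": "arm_command", "arguments": {"steps": [{"rot": [-3.7, 4.5, 0], "slide": [0.01, 0, 0.04], "grip": 1}, {"rot": [0, 0, 10], "slide": [0.02, 0, 0.04], "grip": 1}, {"rot": [0, 0, 10], "slide": [0.03, 0, 0.03], "grip": 1}, {"rot": [0, 0, 10], "slide": [0.04, 0, 0.02], "grip": 1}, {"rot": [0, 0, 10], "slide": [0.04, 0, 0], "grip": 1}, {"rot": [0, 0, 10], "slide": [0.04, 0, 0], "grip": 1}, {"rot": [0, 0, 10], "slide": [0.04, 0, 0], "grip": 1}, {"rot": [0, 0, 10], "slide": [0.02, 0, 0], "grip": 1}]}}

```text
time: 5.65
ee_pos: [0.4662, 0.2157, 0.3008]
eef_rot: [0.889, 0.455, 0.051, -0.025]
ft_force: [-0.8, -0.8, -0.2]
width: 0.087
grip_force: 0.0
```

```bash
python3 -c "from h import *;status()"
```

```text
t 5.65 p [0.4662 0.2157 0.3008] yaw 54.17 fix [-5.18  3.91  0.01] q [ 1.45 -0.5  -1.47  1.66 -0.59  1.48 -0.61] F [-0.8 -0.8 -0.2] w 0.087 g 0.0
```

```bash
cat > kin.py <<'E'
from h import *
import itertools
from scipy.optimize import least_squares
Q=np.array([[1.32635523,.33216274,-.06468308,1.46009508,.0215717,1.34989646,-.08852086],
[.97983096,-.20007129,-.44684728,1.70641888,-.08634621,1.61152032,-.80352464],
[.9327214,-.45865854,-1.30146093,1.72385468,-.44167501,1.55143202,-2.19662703],
[.99208309,-.49870809,-1.46642109,2.06317326,-.58631953,1.09935835,-2.07293446]])
P=np.array([[.13753964,-.60970511,.22260111],[.34200676,-.20956839,.37007742],[.33451088,.28496794,.30865408],[.34296382,.28033824,.13133618]])
E=[[.993856827,.110673406,2.846e-5,6.2e-5],[.994,.111,0,.001],[.989068563,-.147455310,-.000551,-.0000774],[.98893947,-.13942628,.03438445,-.03710465]]
def fk(q,s,L):
    T=R.identity();p=np.zeros(3)
    L=L.reshape(8,3)
    for i in range(7):
        p=p+T.apply(L[i]);T=T*R.from_euler("zy"[i%2],s[i]*q[i])
    return p+T.apply(L[7]),T
if __name__=="__main__":
    best=[]
    for s in itertools.product((1,-1),repeat=7):
        if s[1]<0: continue
        Rs=[fk(q,s,np.zeros(24))[1] for q in Q]
        Cs=R.concatenate([r.inv()*R.from_quat(e) for r,e in zip(Rs,E)])
        best.append((np.max((Cs.mean().inv()*Cs).magnitude()),s,Cs.mean().as_rotvec()))
    best.sort(key=lambda b:b[0]);print(best[:4])
    s=best[0][1]
    f=lambda L:np.r_[np.concatenate([fk(q,s,L)[0]-p for q,p in zip(Q,P)])*1e3,.01*L*10]
    r=least_squares(f,np.zeros(24)+.01);print(np.round(r.x.reshape(8,3),3),r.cost,np.round(r.fun[:12],1))
E
python3 kin.py
```

```text
[(np.float64(0.006575174906598479), (-1, 1, -1, 1, -1, 1, -1), array([ 8.64333434e-04, -5.37470501e-04,  1.57278720e+00])), (np.float64(0.5281160978854101), (1, 1, 1, 1, 1, 1, 1), array([ 0.02425627, -0.02572496, -1.50587701])), (np.float64(0.5435218647280462), (1, 1, -1, 1, -1, 1, -1), array([ 0.05598651, -0.00870843, -2.6011094 ])), (np.float64(0.5780183569340992), (-1, 1, -1, -1, 1, -1, -1), array([-0.03678972, -0.1643597 ,  1.74476912]))]
[[-0.051 -0.016 -0.015]
 [ 0.09   0.025 -0.015]
 [-0.028  0.025  0.178]
 [ 0.051 -0.023  0.178]
 [-0.091 -0.023  0.224]
 [ 0.02   0.015  0.224]
 [ 0.046  0.015  0.024]
 [ 0.013 -0.025  0.024]] 0.0009700647364704494 [ 0.  0. -0.  0. -0.  0. -0.  0. -0.  0. -0.  0.]
```

```bash
cat > sim.py <<'E'
from kin import *
s=(-1,1,-1,1,-1,1,-1)
Q2=np.vstack([Q,[1.45,-.5,-1.47,1.66,-.59,1.48,-.61]]);P2=np.vstack([P,[.4662,.2157,.3008]])
idx=[3,5,9,11,15,17,18,23]
def L_(v):
    L=np.zeros(24);L[idx]=v;return L
w=[1000]*4+[200]
r=least_squares(lambda v:np.concatenate([(fk(q,s,L_(v))[0]-p)*k for q,p,k in zip(Q2,P2,w)]),np.r_[0,.3,0,.4,0,.4,0,.3])
L=L_(r.x)
C=R.from_rotvec([0,0,np.pi/2])
lo=np.array([-2.6,-.5,-1.47,.16,-1.27,.06,-2.6]);hi=np.array([2.6,2.12,1.34,2.42,4.41,2.06,2.6])
def fkc(q):
    p,T=fk(q,s,L);return p,T*C
def jac(q):
    p,T=fkc(q);J=np.zeros((6,7));h=1e-5
    for i in range(7):
        a=q.copy();a[i]+=h;pp,TT=fkc(a);J[:3,i]=(pp-p)/h;J[3:,i]=(TT*T.inv()).as_rotvec()/h
    return J
def sim(q,rows,lam=.02,sub=2,it=3,post=None,kp=0.):
    q=np.array(q,float);p,T=fkc(q)
    for sl,ro in rows:
        for k in range(sub):
            p=p+np.array(sl)/sub;T=R.from_rotvec(np.radians(ro)/sub)*T
            for _ in range(it):
                a,b=fkc(q);e=np.r_[p-a,(T*b.inv()).as_rotvec()]
                act=np.ones(7,bool)
                for _ in range(4):
                    J=jac(q)[:,act];Jp=J.T@np.linalg.inv(J@J.T+lam**2*np.eye(6))
                    d=np.zeros(7);d[act]=Jp@e
                    if post is not None:
                        d[act]+=kp*(np.eye(act.sum())-Jp@J)@(post-q)[act]
                    bad=act&((q+d>hi-.004)|(q+d<lo+.004))
                    if not bad.any():break
                    act&=~bad
                q=np.clip(q+d,lo+.004,hi-.004)
        a,b=fkc(q);p,T=a,b
    return q
if __name__=="__main__":
    print(np.round(r.x,3),np.round(r.fun,1))
    Z=[0,0,0]
    for kw in (dict(),dict(lam=.1)):
        q=sim(Q[0],[([.025,.049,.018],Z)]*8,**kw);print(np.round(q,2),np.round(Q[1],2))
        q=sim(Q[1],[([0,.0615,-.007],[0,0,-3.75])]*8,**kw);print(np.round(q,2),np.round(Q[2],2))
        q=sim(Q[2],[([.015,.0127,-.042],Z)]*6,**kw);print(np.round(q,2),np.round(Q[3],2))
E
python3 sim.py
```

```text
[0.044 0.372 0.027 0.454 0.002 0.46  0.039 0.467] [ 41.9   9.2   0.5  18.5  18.8   3.8  -5.6 -11.5  -4.2  -1.1   1.4   0.3
  -2.1  -0.6  -2.2]
[ 0.9  -0.13 -0.38  1.67 -0.05  1.59 -0.83] [ 0.98 -0.2  -0.45  1.71 -0.09  1.61 -0.8 ]
[ 0.73 -0.14 -1.39  1.67 -0.14  1.49 -2.51] [ 0.93 -0.46 -1.3   1.72 -0.44  1.55 -2.2 ]
[ 0.95 -0.46 -1.47  2.11 -0.54  1.08 -2.13] [ 0.99 -0.5  -1.47  2.06 -0.59  1.1  -2.07]
[ 0.9  -0.13 -0.38  1.67 -0.05  1.59 -0.83] [ 0.98 -0.2  -0.45  1.71 -0.09  1.61 -0.8 ]
[ 1.09 -0.44 -1.46  1.61 -0.44  1.57 -2.23] [ 0.93 -0.46 -1.3   1.72 -0.44  1.55 -2.2 ]
[ 0.96 -0.49 -1.46  2.1  -0.57  1.1  -2.1 ] [ 0.99 -0.5  -1.47  2.06 -0.59  1.1  -2.07]
```

```bash
cat > plan.py <<'E'
from kin import Q,P
from h import *
from scipy.optimize import least_squares
sg=np.array([-1,1,-1,1,-1,1,-1])
lo=np.array([-2.6,-.5,-1.47,.16,-1.27,.06,-2.6])+.004;hi=np.array([2.6,2.12,1.34,2.42,4.41,2.06,2.6])-.004
def chain(q,L):
    T=np.eye(3);p=np.zeros(3);O=[];A=[]
    for i in range(7):
        p=p+T@L[i];c,s=np.cos(sg[i]*q[i]),np.sin(sg[i]*q[i])
        A.append(sg[i]*T[:,2 if i%2==0 else 1]);O.append(p)
        T=T@(np.array([[c,-s,0],[s,c,0],[0,0,1]]) if i%2==0 else np.array([[c,0,s],[0,1,0],[-s,0,c]]))
    p=p+T@L[7]
    A=np.array(A);O=np.array(O)
    return p,T@np.array([[0,-1,0],[1,0,0],[0,0,1.]]),np.vstack([np.cross(A,p-O).T,A.T])
D=[(q,p,1e3) for q,p in zip(Q,P)]+[([1.45,-.5,-1.47,1.66,-.59,1.48,-.61],[.4662,.2157,.3008],200)]
import os,json
if os.path.exists("log.json"):D+=[(a,b,1e3) for a,b in json.load(open("log.json"))]
L0=np.array([[0,0,.15],[0,0,.22],[0,0,.22],[0,0,.234],[0,0,.23],[0,0,.23],[.04,0,.23],[0,0,.237]])
fit=least_squares(lambda v:np.r_[np.concatenate([(chain(q,v.reshape(8,3))[0]-np.array(p))*k for q,p,k in D]),20*(v-L0.ravel())],L0.ravel())
L=fit.x.reshape(8,3)
def rv(M):return cv2.Rodrigues(M)[0].ravel()
def rz(d):return cv2.Rodrigues(np.array([0,0,np.radians(d)]))[0]
def step(q,p,T,lam=.05,it=4):
    for _ in range(it):
        a,b,J=chain(q,L);e=np.r_[p-a,rv(T@b.T)]
        act=np.ones(7,bool)
        for _ in range(4):
            Ja=J[:,act];d=np.zeros(7);d[act]=Ja.T@np.linalg.solve(Ja@Ja.T+lam**2*np.eye(6),e)
            bad=act&((q+d>hi)|(q+d<lo))
            if not bad.any():break
            act&=~bad
        q=np.clip(q+d,lo,hi)
    return q
def run(q,wps,v=.055,w=9.,lam=.05):
    """wps: (xyz, yaw unwrapped deg). returns q, traj"""
    q=np.array(q,float);tr=[]
    p,T,_=chain(q,L)
    y=np.degrees(np.arctan2(T[1,0],T[0,0]))
    for X,Y in wps:
        X=np.array(X);n=int(max(np.ceil(np.linalg.norm(X-p)/v),np.ceil(abs(Y-y)/w),1))
        dp=(X-p)/n
        for i in range(n):
            y1=y+(Y-y)*(i+1)/n
            q=step(q,p+dp*(i+1),rz(y1)@np.diag([1,-1,-1.]),lam);tr.append(q)
        p,y=X,Y
    return q,np.array(tr)
def err(q,X,Y):
    a,b,_=chain(q,L);return np.linalg.norm(a-X)+.2*np.linalg.norm(rv(rz(Y)@np.diag([1,-1,-1.])@b.T))
def marg(q):return np.min(np.minimum(q-lo,hi-q))
E
cat > go.py <<'E'
from plan import *
print(np.round(fit.fun[:15],1));print(np.round(L,3))
q0=sensors.read_state()["joint_positions"]
rng=np.random.default_rng(0);G=np.array([.428,.350,.01]);S=np.array([.464,-.053,.07]);N=np.array([.494,-.215,.05])
out=[]
import time;t0=time.time()
while time.time()-t0<150:
    k=rng.integers(1,4);wp=[];y=54
    for _ in range(k):
        r=rng.uniform(.45,.72);az=rng.uniform(-.9,.45);y=np.clip(y+rng.uniform(-150,150),-90,300)
        wp.append((np.r_[r*np.cos(az),r*np.sin(az),rng.uniform(.25,.35)],y))
    gy=rng.choice([-16,164]);wp+=[(G+[0,0,.14],gy),(G,gy)]
    q,tr=run(q0,wp);e1=err(q,G,gy);m1=marg(q)
    if e1>.003:continue
    py=100.3
    q2,tr2=run(q,[(G+[0,0,.12],gy),(S+[0,0,.1],py),(S,py)]);m2=marg(q2);e2=err(q2,S,py)
    out.append((min(m1,m2)-20*e2-.004*len(tr),len(tr),m1,m2,e2,gy,wp,q,q2))
out.sort(key=lambda o:-o[0]);print(len(out))
for o in out[:3]:
    print(np.round(o[:5],3),o[5],np.round(o[7],2),np.round(o[8],2))
    for w in o[6]:print("   ",np.round(w[0],3),round(w[1]))
E
python3 go.py
```

```text
[-0.  -0.   0.   0.   0.  -0.   0.  -0.1  0.1 -0.   0.1 -0.   0.  -0.
 -0.3]
[[-0.006 -0.009  0.151]
 [-0.006 -0.008  0.221]
 [ 0.005 -0.008  0.218]
 [-0.008 -0.008  0.232]
 [ 0.019 -0.008  0.25 ]
 [ 0.002 -0.001  0.25 ]
 [-0.003 -0.001  0.219]
 [ 0.005 -0.003  0.226]]
1696
[ 0.351 23.     0.443  0.455  0.   ] 164 [ 0.05  0.69 -1.02  1.77  0.67  1.07  0.08] [ 0.88  0.32 -0.96  1.96  0.31  1.02 -0.04]
    [ 0.438 -0.171  0.288] 143
    [0.428 0.35  0.15 ] 164
    [0.428 0.35  0.01 ] 164
[ 0.35  24.     0.446  0.455  0.   ] 164 [ 0.04  0.69 -1.02  1.77  0.67  1.07  0.08] [ 0.88  0.31 -0.96  1.96  0.3   1.02 -0.04]
    [ 0.449 -0.081  0.308] 162
    [0.428 0.35  0.15 ] 164
    [0.428 0.35  0.01 ] 164
[ 0.346 26.     0.45   0.455  0.   ] 164 [ 0.04  0.69 -1.02  1.77  0.66  1.07  0.08] [ 0.87  0.31 -0.95  1.96  0.3   1.01 -0.03]
    [ 0.436 -0.147  0.287] 166
    [0.428 0.35  0.15 ] 164
    [0.428 0.35  0.01 ] 164
```

Call:
{"name": "arm_command", "arguments": {"steps": [{"rot": [-5.2, 3.9, 0], "slide": [0, -0.02, 0], "grip": 1}, {"rot": [0, 0, 10.5], "slide": [-0.002, -0.04, 0], "grip": 1}, {"rot": [0, 0, 10.5], "slide": [-0.002, -0.04, 0], "grip": 1}, {"rot": [0, 0, 10.5], "slide": [-0.002, -0.04, 0], "grip": 1}, {"rot": [0, 0, 10.5], "slide": [-0.002, -0.04, 0], "grip": 1}, {"rot": [0, 0, 10.5], "slide": [-0.002, -0.04, 0], "grip": 1}, {"rot": [0, 0, 10.5], "slide": [-0.002, -0.04, 0], "grip": 1}, {"rot": [0, 0, 10.5], "slide": [-0.002, -0.04, 0], "grip": 1}]}}

```text
time: 6.65
ee_pos: [0.4337, -0.0926, 0.3044]
eef_rot: [0.441, 0.898, 0.007, -0.004]
ft_force: [0.5, 0.4, 0.5]
width: 0.0867
grip_force: 0.0
```

```bash
python3 -c "from h import *;status()"
```

```text
t 6.65 p [ 0.4337 -0.0926  0.3044] yaw 127.7 fix [-0.92 -0.09  0.  ] q [ 1.23 -0.1  -1.02  1.73 -0.1   1.47  0.89] F [0.5 0.4 0.5] w 0.0867 g 0.0
```

Call:
{"name": "arm_command", "arguments": {"steps": [{"rot": [-0.9, 0, 4.5], "slide": [0, 0.055, 0], "grip": 1}, {"rot": [0, 0, 4.5], "slide": [-0.001, 0.055, -0.01], "grip": 1}, {"rot": [0, 0, 4.5], "slide": [-0.001, 0.055, -0.015], "grip": 1}, {"rot": [0, 0, 4.5], "slide": [-0.001, 0.055, -0.02], "grip": 1}, {"rot": [0, 0, 4.5], "slide": [-0.001, 0.055, -0.02], "grip": 1}, {"rot": [0, 0, 4.5], "slide": [-0.001, 0.055, -0.02], "grip": 1}, {"rot": [0, 0, 4.5], "slide": [-0.001, 0.055, -0.02], "grip": 1}, {"rot": [0, 0, 4.5], "slide": [-0.001, 0.055, -0.02], "grip": 1}]}}

```text
time: 7.65
ee_pos: [0.4301, 0.3107, 0.1938]
eef_rot: [0.171, 0.985, -0.001, -0.002]
ft_force: [1.3, -0.9, 0.7]
width: 0.0868
grip_force: 0.0
```

```bash
python3 -c "from h import *;status(164)"
```

```text
t 7.65 p [0.4301 0.3107 0.1938] yaw 160.36 fix [ 0.14 -0.25  3.64] q [ 0.34  0.42 -1.29  1.7   0.41  1.34  0.2 ] F [ 1.3 -0.9  0.7] w 0.0868 g 0.0
```

Call:
{"name": "arm_command", "arguments": {"steps": [{"rot": [0, 0, 0.3], "slide": [0.001, 0.003, 0], "grip": 1}, {"rot": [0, 0, 0], "slide": [0, 0, -0.03], "grip": 1}, {"rot": [0, 0, 0], "slide": [0, 0, -0.03], "grip": 1}, {"rot": [0, 0, 0], "slide": [0, 0, -0.03], "grip": 1}, {"rot": [0, 0, 0], "slide": [0, 0, -0.03], "grip": 1}, {"rot": [0, 0, 0], "slide": [0, 0, -0.03], "grip": 1}, {"rot": [0, 0, 0], "slide": [0, 0, -0.015], "grip": 1}, {"rot": [0, 0, 0], "slide": [0, 0, 0], "grip": 1}]}}

```text
time: 8.65
ee_pos: [0.4305, 0.3131, 0.0298]
eef_rot: [0.168, 0.986, -0.001, -0.002]
ft_force: [-0.6, -0.1, 0.4]
width: 0.0868
grip_force: 0.0
```

```bash
python3 -c "from h import *;status(164)"
```

```text
t 8.65 p [0.4305 0.3131 0.0298] yaw 160.66 fix [ 0.11 -0.2   3.34] q [ 0.19  0.61 -1.11  1.86  0.62  1.08  0.07] F [-0.6 -0.1  0.4] w 0.0868 g 0.0
```

Call:
{"name": "arm_command", "arguments": {"steps": [{"rot": [0, 0, 0], "slide": [0, 0, 0.03], "grip": 1}, {"rot": [0, 0, 1.6], "slide": [-0.001, 0.0185, 0], "grip": 1}, {"rot": [0, 0, 1.7], "slide": [-0.001, 0.0185, 0], "grip": 1}, {"rot": [0, 0, 0], "slide": [0, 0, 0], "grip": 1}, {"rot": [0, 0, 0], "slide": [0, 0, 0], "grip": 1}, {"rot": [0, 0, 0], "slide": [0, 0, 0], "grip": 1}, {"rot": [0, 0, 0], "slide": [0, 0, 0], "grip": 1}, {"rot": [0, 0, 0], "slide": [0, 0, 0], "grip": 1}]}}

```text
time: 9.65
ee_pos: [0.4276, 0.3501, 0.0596]
eef_rot: [0.139, 0.99, -0.001, -0.002]
ft_force: [0.7, -0.3, 0.1]
width: 0.0869
grip_force: 0.0
```

```bash
python3 - <<'E'
from h import *
status(164)
a=eyes.camera("top");save(a,"t1.png",(170,140,310,260),4)
print(proj(a,(.4567,.342,.034)))
E
```

```text
t 9.65 p [0.4276 0.3501 0.0596] yaw 164.04 fix [ 0.14 -0.21 -0.04] q [ 0.13  0.61 -1.13  1.78  0.61  1.15  0.09] F [ 0.7 -0.3  0.1] w 0.0869 g 0.0
[235.66214309 202.13410237]
```

View pics/t1.png

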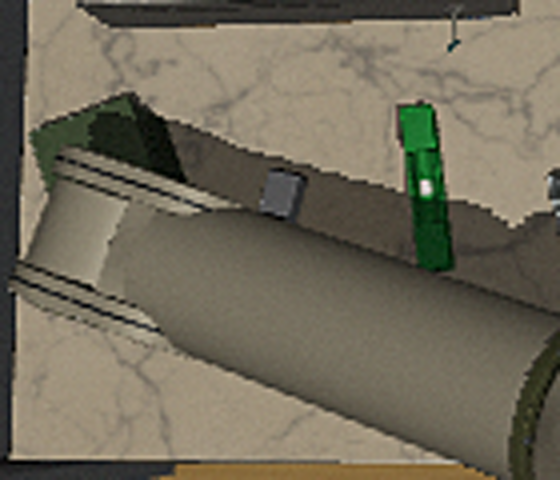

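Call:
{"name": "arm_command", "arguments": {"newtons": 35, "steps": [{"rot": [0, 0, 0], "slide": [0, 0, -0.02], "grip": 1}, {"rot": [0, 0, 0], "slide": [0, 0, -0.02], "grip": 1}, {"rot": [0, 0, 0], "slide": [0, 0, -0.01], "grip": 1}, {"rot": [0, 0, 0], "slide": [0, 0, 0], "grip": 0.2}, {"rot": [0, 0, 0], "slide": [0, 0, 0], "grip": 0.2}, {"rot": [0, 0, 0], "slide": [0, 0, 0], "grip": 0.1}, {"rot": [0, 0, 0], "slide": [0, 0, 0], "grip": 0.1}, {"rot": [0, 0, 0], "slide": [0, 0, 0], "grip": 0.1}]}}

```text
time: 10.7
ee_pos: [0.4276, 0.3504, 0.0098]
eef_rot: [0.139, 0.99, -0.001, -0.002]
ft_force: [-0.6, 0.6, -0.2]
width: 0.045
grip_force: 0.0
```

```bash
python3 - <<'E'
from h import *
status(164)
from plan import *
q0=sensors.read_state()["joint_positions"];p=sensors.read_state()["ee_pos"]
S=np.array([.459,-.024,.075])
q,tr=run(q0,[(p+[0,0,.1],164),((.46,.13,.2),132),(S+[0,0,.1],100.3),(S,100.3)],v=.05)
print(np.round(tr[::3],2));dq=np.abs(np.diff(tr,axis=0)).max(0)*8;print(dq,len(tr),err(q,S,100.3))
E
```

```text
t 10.7 p [0.4276 0.3504 0.0098] yaw 164.06 fix [ 0.13 -0.2  -0.06] q [ 0.08  0.67 -1.07  1.82  0.67  1.08  0.04] F [-0.6  0.6 -0.2] w 0.045 g 0.0
[[ 0.12  0.63 -1.12  1.77  0.62  1.15  0.09]
 [ 0.4   0.44 -1.22  1.77  0.44  1.24  0.13]
 [ 0.79  0.23 -1.26  1.79  0.23  1.28  0.2 ]
 [ 0.98  0.14 -1.16  1.86  0.14  1.23  0.09]
 [ 0.91  0.32 -1.05  1.97  0.32  1.03 -0.12]]
[1.06356355 0.74665373 0.36341379 0.50086782 0.79943988 0.73851419
 0.62446924] 13 3.285651788984558e-06
```

Call:
{"name": "arm_command", "arguments": {"newtons": 35, "steps": [{"rot": [0, 0, 0], "slide": [0, 0, 0], "grip": 0.1}, {"rot": [0, 0, 0], "slide": [0, 0, 0], "grip": 0.1}, {"rot": [0, 0, 0], "slide": [0, 0, 0], "grip": 0.1}, {"rot": [0, 0, 0], "slide": [0, 0, 0], "grip": 0.1}, {"rot": [0, 0, 0], "slide": [0, 0, 0.02], "grip": 0.1}, {"rot": [0, 0, 0], "slide": [0, 0, 0.035], "grip": 0.1}, {"rot": [0, 0, 0], "slide": [0, 0, 0.035], "grip": 0.1}, {"rot": [0, 0, 0], "slide": [0, 0, 0.035], "grip": 0.1}]}}

```text
time: 11.7
ee_pos: [0.4271, 0.3504, 0.1367]
eef_rot: [0.138, 0.99, -0.001, -0.002]
ft_force: [0.7, -0.7, -1.8]
width: 0.0278
grip_force: 34.8
```

```bash
python3 -c "from h import *;status(164)"
```

```text
t 11.7 p [0.4271 0.3504 0.1367] yaw 164.09 fix [ 0.14 -0.21 -0.09] q [ 0.19  0.53 -1.21  1.71  0.52  1.27  0.15] F [ 0.7 -0.7 -1.8] w 0.0278 g 34.8
```

Call:
{"name": "arm_command", "arguments": {"steps": [{"rot": [0, 0, -6], "slide": [0.004, -0.035, 0], "grip": 0.1}, {"rot": [0, 0, -7], "slide": [0.004, -0.04, 0], "grip": 0.1}, {"rot": [0, 0, -7], "slide": [0.004, -0.045, 0], "grip": 0.1}, {"rot": [0, 0, -7], "slide": [0.004, -0.045, 0], "grip": 0.1}, {"rot": [0, 0, -7], "slide": [0.004, -0.045, 0], "grip": 0.1}, {"rot": [0, 0, -7], "slide": [0.004, -0.045, 0], "grip": 0.1}, {"rot": [0, 0, -7], "slide": [0.004, -0.045, 0], "grip": 0.1}, {"rot": [0, 0, -7], "slide": [0.004, -0.045, 0], "grip": 0.1}]}}

```text
time: 12.7
ee_pos: [0.4593, 0.0042, 0.1355]
eef_rot: [0.582, 0.813, -0.001, -0.002]
ft_force: [1.7, 0.2, -3.1]
width: 0.028
grip_force: 34.8
```

```bash
python3 -c "from h import *;status(100.3)"
```

```text
t 12.7 p [0.4593 0.0042 0.1355] yaw 108.87 fix [-0.05 -0.2  -8.57] q [ 0.98  0.18 -1.14  1.94  0.18  1.13  0.09] F [ 1.7  0.2 -3.1] w 0.028 g 34.8
```

Call:
{"name": "arm_command", "arguments": {"steps": [{"rot": [0, 0, -4.3], "slide": [0, -0.0139, 0], "grip": 0.1}, {"rot": [0, 0, -4.3], "slide": [0, -0.0139, 0], "grip": 0.1}, {"rot": [1.4, 0.2, 0], "slide": [0, 0, -0.02], "grip": 0.1}, {"rot": [0, 0, 0], "slide": [0, 0, -0.02], "grip": 0.1}, {"rot": [0, 0, 0], "slide": [0, 0, -0.02], "grip": 0.1}, {"rot": [0, 0, 0], "slide": [0, 0, -0.01], "grip": 0.1}, {"rot": [0, 0, 0], "slide": [0, 0, 0], "grip": 0.1}, {"rot": [0, 0, 0], "slide": [0, 0, 0], "grip": 0.1}]}}

```text
time: 13.7
ee_pos: [0.46, -0.0223, 0.0654]
eef_rot: [0.64, 0.769, 0.008, -0.011]
ft_force: [-0.0, 0.4, -1.7]
width: 0.0278
grip_force: 34.8
```

```bash
python3 - <<'E'
from h import *
status(100.3)
a=eyes.camera("wrist");save(a,"w4.png")
c=np.array([.464,-.053]);u=np.array([.179,-.984]);n=np.array([.984,.179])
# predicted pan corners
for i,j in((1,1),(1,-1),(-1,-1),(-1,1)):
    P=c+u*.1025*i+n*.0725*j;print(proj(a,(*P,.045-.025*.1025*i)))
print(proj(a,(*(c+u*.165),.057)))
E
```

```text
t 13.7 p [ 0.46   -0.0223  0.0654] yaw 100.48 fix [-1.52 -0.36 -0.18] q [ 0.93  0.3  -1.05  2.01  0.28  1.   -0.07] F [-0.   0.4 -1.7] w 0.0278 g 34.8
[417.85352683 396.07838536]
[225.02585069 395.6126808 ]
[197.81529994 112.21063598]
[444.86301267 112.84008361]
[321.21891296 482.05965636]
```

View pics/w4.png

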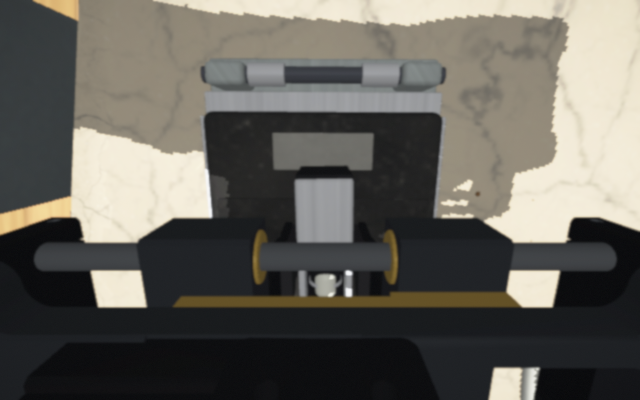

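Call:
{"name": "arm_command", "arguments": {"steps": [{"rot": [0, 0, 0], "slide": [0, 0, -0.004], "grip": 0.1}, {"rot": [0, 0, 0], "slide": [0, 0, -0.003], "grip": 0.1}, {"rot": [0, 0, 0], "slide": [0, 0, -0.001], "grip": 0.1}, {"rot": [0, 0, 0], "slide": [0, 0, -0.001], "grip": 0.1}, {"rot": [0, 0, 0], "slide": [0, 0, -0.001], "grip": 0.1}, {"rot": [0, 0, 0], "slide": [0, 0, 0], "grip": 0.1}, {"rot": [0, 0, 0], "slide": [0, 0, 0], "grip": 0.1}, {"rot": [0, 0, 0], "slide": [0, 0, 0], "grip": 0.1}]}}

```text
time: 14.75
ee_pos: [0.4595, -0.0223, 0.0555]
eef_rot: [0.64, 0.769, 0.007, -0.011]
ft_force: [-8.3, 0.0, 16.4]
width: 0.0278
grip_force: 34.8
```

```bash
python3 -c "from h import *;status(100.3)"
```

```text
t 14.75 p [ 0.4595 -0.0223  0.0555] yaw 100.47 fix [-1.48 -0.45 -0.17] q [ 0.92  0.32 -1.04  2.02  0.3   0.99 -0.09] F [-8.3  0.  16.4] w 0.0278 g 34.8
```

Call:
{"name": "arm_command", "arguments": {"steps": [{"rot": [0, 0, 0], "slide": [0, 0, 0.001], "grip": 0.1}, {"rot": [0, 0, 0], "slide": [0, 0, 0], "grip": 0.6}, {"rot": [0, 0, 0], "slide": [0, 0, 0], "grip": 0.6}, {"rot": [0, 0, 0], "slide": [0, 0, 0], "grip": 0.6}, {"rot": [0, 0, 0], "slide": [0, 0, 0], "grip": 0.6}, {"rot": [0, 0, 0], "slide": [0, 0, 0.03], "grip": 0.6}, {"rot": [-1.4, -0.3, 0], "slide": [0, 0, 0.04], "grip": 0.6}, {"rot": [0, 0, 0], "slide": [0, 0, 0.04], "grip": 0.6}]}}

```text
time: 15.75
ee_pos: [0.4592, -0.0218, 0.1667]
eef_rot: [0.639, 0.769, 0.0, -0.002]
ft_force: [0.3, -0.8, 1.2]
width: 0.0518
grip_force: 0.0
```

Call:
{"name": "arm_command", "arguments": {"steps": [{"rot": [0, 0, 0], "slide": [0.006, -0.04, 0.02], "grip": 0.7}, {"rot": [0, 0, 0], "slide": [0.006, -0.04, 0.01], "grip": 0.7}, {"rot": [0, 0, 0], "slide": [0.006, -0.04, 0], "grip": 0.7}, {"rot": [0, 0, 0], "slide": [0, 0, 0], "grip": 0.7}, {"rot": [0, 0, 0], "slide": [0, 0, 0], "grip": 0.7}, {"rot": [0, 0, 0], "slide": [0, 0, 0], "grip": 0.7}, {"rot": [0, 0, 0], "slide": [0, 0, 0], "grip": 0.7}, {"rot": [0, 0, 0], "slide": [0, 0, 0], "grip": 0.7}]}}

```text
time: 16.75
ee_pos: [0.4775, -0.142, 0.1957]
eef_rot: [0.639, 0.769, 0.0, -0.001]
ft_force: [-0.0, 0.2, -0.3]
width: 0.0612
grip_force: 0.0
```

```bash
python3 - <<'E'
from h import *
status(100.3)
a=eyes.camera("wrist");save(a,"w5.png")
np.savez("w5.npz",pose=a["pose"],K=a["intrinsics"])
for n in["level_mid","knob_grip"]:
    for r in eyes.look_for(n,a)[:2]:print(n,np.round(r["bbox"]),round(r["conf"],2))
from plan import *
q0=sensors.read_state()["joint_positions"]
for y0,y1 in((150,10),(170,30),(130,-10)):
    X=np.array([.4936,-.215,.034])
    q,tr=run(q0,[(X+[0,0,.08],y0),(X,y0),(X+[0,0,.008],y1)]);print(y0,y1,[round(marg(t),2) for t in tr[::3]],err(q,X+[0,0,.008],y1),np.round(tr[-1],2))
E
```

```text
t 16.75 p [ 0.4775 -0.142   0.1957] yaw 100.5 fix [-0.12 -0.11 -0.2 ] q [ 1.15  0.19 -1.04  1.78  0.17  1.27  0.25] F [-0.   0.2 -0.3] w 0.0612 g 0.0
level_mid [312.   5. 348. 174.] 0.82
knob_grip [311. 229. 341. 243.] 0.49
150 10 [np.float64(0.43), np.float64(0.41), np.float64(0.44), np.float64(0.54), np.float64(0.6), np.float64(0.6), np.float64(0.6), np.float64(0.6)] 2.615707189919813e-08 [ 0.78  0.41 -0.53  1.82  0.24  0.98 -1.24]
170 30 [np.float64(0.42), np.float64(0.39), np.float64(0.35), np.float64(0.44), np.float64(0.52), np.float64(0.59), np.float64(0.6), np.float64(0.6), np.float64(0.6)] 2.989466987708993e-08 [ 0.82  0.42 -0.57  1.81  0.27  0.99 -0.91]
130 -10 [np.float64(0.44), np.float64(0.46), np.float64(0.56), np.float64(0.6), np.float64(0.6), np.float64(0.6), np.float64(0.6), np.float64(0.6)] 2.3546322829968616e-08 [ 0.75  0.4  -0.49  1.82  0.22  0.98 -1.57]
```

View pics/w5.png

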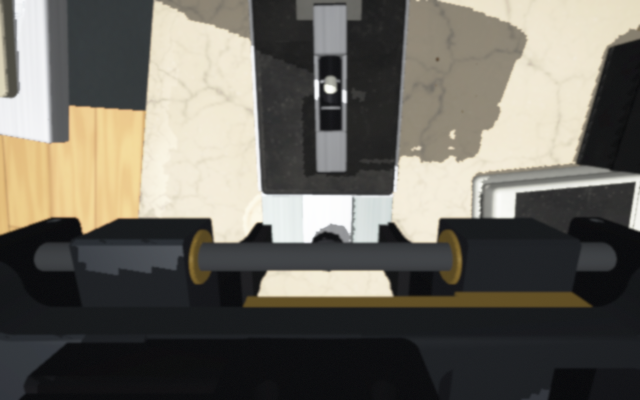

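```bash
python3 - <<'E'
from h import *
g=cv2.imread("pics/w5.png",0).astype(int)
print([(y,int(g[y,325:336].mean())) for y in range(48,140)])
d=np.load("w5.npz");p=dict(intrinsics=d["K"],pose=d["pose"])
for uv in((331,4),(331,171)):print(ray(p,uv,.079))
print("scale ctr",[ray(p,uv,.043) for uv in((261,193),(396,193))])
E
```

```text
[(48, 158), (49, 158), (50, 157), (51, 155), (52, 147), (53, 131), (54, 106), (55, 73), (56, 41), (57, 24), (58, 21), (59, 21), (60, 21), (61, 21), (62, 21), (63, 22), (64, 21), (65, 22), (66, 21), (67, 21), (68, 21), (69, 21), (70, 21), (71, 21), (72, 21), (73, 22), (74, 30), (75, 57), (76, 97), (77, 131), (78, 150), (79, 158), (80, 161), (81, 161), (82, 160), (83, 164), (84, 181), (85, 209), (86, 229), (87, 238), (88, 241), (89, 242), (90, 238), (91, 224), (92, 191), (93, 124), (94, 63), (95, 42), (96, 41), (97, 41), (98, 41), (99, 41), (100, 40), (101, 38), (102, 32), (103, 26), (104, 25), (105, 46), (106, 89), (107, 125), (108, 122), (109, 80), (110, 36), (111, 22), (112, 21), (113, 21), (114, 21), (115, 21), (116, 21), (117, 21), (118, 21), (119, 21), (120, 21), (121, 21), (122, 21), (123, 21), (124, 21), (125, 20), (126, 21), (127, 21), (128, 22), (129, 34), (130, 68), (131, 110), (132, 140), (133, 152), (134, 156), (135, 156), (136, 156), (137, 156), (138, 156), (139, 156)]
[0.4538549  0.01734735 0.079     ]
[ 0.47992107 -0.11986119  0.079     ]
scale ctr [array([ 0.41161197, -0.16262832,  0.043     ]), array([ 0.55531187, -0.13604173,  0.043     ])]
```

Call:
{"name": "arm_command", "arguments": {"steps": [{"rot": [0, 0, 8.5], "slide": [0.0032, -0.0146, -0.01], "grip": 0.75}, {"rot": [0, 0, 8.5], "slide": [0.0032, -0.0146, -0.02], "grip": 0.75}, {"rot": [0, 0, 8.5], "slide": [0.0032, -0.0146, -0.02], "grip": 0.75}, {"rot": [0, 0, 8.5], "slide": [0.0032, -0.0146, -0.02], "grip": 0.75}, {"rot": [0, 0, 8.5], "slide": [0.0032, -0.0146, -0.02], "grip": 0.75}, {"rot": [0, 0, 0], "slide": [0, 0, -0.02], "grip": 0.75}, {"rot": [0, 0, 0], "slide": [0, 0, 0], "grip": 0.75}, {"rot": [0, 0, 0], "slide": [0, 0, 0], "grip": 0.75}]}}

```text
time: 17.9
ee_pos: [0.4939, -0.2147, 0.0863]
eef_rot: [0.318, 0.948, -0.0, -0.001]
ft_force: [0.2, -0.1, -0.6]
width: 0.0655
grip_force: 0.0
```

```bash
python3 -c "from h import *;status(143)"
```

```text
t 17.9 p [ 0.4939 -0.2147  0.0863] yaw 142.91 fix [-0.   -0.14  0.09] q [ 1.18  0.47 -1.03  1.81  0.44  1.13  0.92] F [ 0.2 -0.1 -0.6] w 0.0655 g 0.0
```

Pose is good; descend onto the knob and close.

Call:
{"name": "arm_command", "arguments": {"newtons": 30, "steps": [{"rot": [0, 0, 0], "slide": [0, 0, -0.02], "grip": 0.75}, {"rot": [0, 0, 0], "slide": [0, 0, -0.02], "grip": 0.75}, {"rot": [0, 0, 0], "slide": [0, 0, -0.01], "grip": 0.75}, {"rot": [0, 0, 0], "slide": [0, 0, 0], "grip": 0.3}, {"rot": [0, 0, 0], "slide": [0, 0, 0], "grip": 0.3}, {"rot": [0, 0, 0], "slide": [0, 0, 0], "grip": 0.3}, {"rot": [0, 0, 0], "slide": [0, 0, 0], "grip": 0.3}, {"rot": [0, 0, 0], "slide": [0, 0, 0], "grip": 0.3}]}}

```text
time: 18.9
ee_pos: [0.4941, -0.2151, 0.0361]
eef_rot: [0.317, 0.948, -0.0, -0.001]
ft_force: [3.0, 1.8, 1.6]
width: 0.0395
grip_force: 30.0
```

```bash
python3 -c "from h import *;s=status(143);print(s['torque'])"
```

```text
t 18.9 p [ 0.4941 -0.2151  0.0361] yaw 142.98 fix [-0.03 -0.1   0.02] q [ 1.13  0.53 -0.98  1.84  0.51  1.04  0.88] F [3.  1.8 1.6] w 0.0395 g 30.0
[ 0.60877579 -0.8072947  -0.0645612 ]
```

Call:
{"name": "arm_command", "arguments": {"steps": [{"rot": [0, 0, -8], "slide": [0, 0, 0.0005], "grip": 0.3}, {"rot": [0, 0, -9], "slide": [0, 0, 0.00055], "grip": 0.3}, {"rot": [0, 0, -9], "slide": [0, 0, 0.00055], "grip": 0.3}, {"rot": [0, 0, -9], "slide": [0, 0, 0.00055], "grip": 0.3}, {"rot": [0, 0, -9], "slide": [0, 0, 0.00055], "grip": 0.3}, {"rot": [0, 0, -9], "slide": [0, 0, 0.00055], "grip": 0.3}, {"rot": [0, 0, -9], "slide": [0, 0, 0.00055], "grip": 0.3}, {"rot": [0, 0, -9], "slide": [0, 0, 0.00055], "grip": 0.3}]}}

```text
time: 19.9
ee_pos: [0.4922, -0.2154, 0.0403]
eef_rot: [0.811, 0.585, -0.001, -0.002]
ft_force: [-7.7, 2.4, 9.4]
width: 0.0395
grip_force: 29.9
```

```bash
python3 -c "from h import *;s=status(58);print(s['torque'])"
```

```text
t 19.9 p [ 0.4922 -0.2154  0.0403] yaw 71.67 fix [ -0.18  -0.19 -13.67] q [ 0.96  0.43 -0.74  1.85  0.34  1.   -0.25] F [-7.7  2.4  9.4] w 0.0395 g 29.9
[0.56917066 1.81913825 0.12255609]
```

Call:
{"name": "arm_command", "arguments": {"steps": [{"rot": [0, 0, -7], "slide": [0.0005, 0, 0.0004], "grip": 0.3}, {"rot": [0, 0, -7], "slide": [0.0005, 0, 0.0004], "grip": 0.3}, {"rot": [0, 0, 0], "slide": [0, 0, 0], "grip": 0.3}, {"rot": [0, 0, 0], "slide": [0, 0, 0], "grip": 0.3}, {"rot": [0, 0, 0], "slide": [0, 0, 0], "grip": 0.75}, {"rot": [0, 0, 0], "slide": [0, 0, 0], "grip": 0.75}, {"rot": [0, 0, 0], "slide": [0, 0, 0], "grip": 0.75}, {"rot": [0, 0, 0], "slide": [0, 0, 0.02], "grip": 0.75}]}}

```text
time: 20.9
ee_pos: [0.4936, -0.215, 0.0604]
eef_rot: [0.875, 0.485, 0.0, -0.003]
ft_force: [0.2, 0.4, 0.2]
width: 0.0638
grip_force: 0.0
```

```bash
python3 -c "from h import *;s=status(100.5)"
```

```text
t 20.9 p [ 0.4936 -0.215   0.0604] yaw 57.97 fix [-0.2  -0.21 42.53] q [ 0.93  0.39 -0.71  1.84  0.29  1.03 -0.45] F [0.2 0.4 0.2] w 0.0638 g 0.0
```

Call:
{"name": "arm_command", "arguments": {"steps": [{"rot": [0, 0, 0], "slide": [0, 0, 0.03], "grip": 0.75}, {"rot": [0, 0, 8.5], "slide": [-0.0032, 0.0146, 0.02], "grip": 0.75}, {"rot": [0, 0, 8.5], "slide": [-0.0032, 0.0146, 0.02], "grip": 0.75}, {"rot": [0, 0, 8.5], "slide": [-0.0032, 0.0146, 0.02], "grip": 0.75}, {"rot": [0, 0, 8.5], "slide": [-0.0032, 0.0146, 0.02], "grip": 0.75}, {"rot": [0, 0, 8.5], "slide": [-0.0032, 0.0146, 0.02], "grip": 0.75}, {"rot": [0, 0, 0], "slide": [0, 0, 0], "grip": 0.75}, {"rot": [0, 0, 0], "slide": [0, 0, 0], "grip": 0.75}]}}

```text
time: 21.9
ee_pos: [0.4783, -0.1431, 0.1907]
eef_rot: [0.641, 0.767, -0.0, -0.001]
ft_force: [-0.0, 0.5, -0.6]
width: 0.0652
grip_force: 0.0
```

```bash
cat > bub.py <<'E'
from h import *
import sys
status(100.5)
a=eyes.camera("wrist");save(a,sys.argv[1])
g=cv2.cvtColor(a["pixels"],cv2.COLOR_RGB2GRAY).astype(int)
c,r=map(int,proj(a,(.4655,-.0525,.081)));print(c,r)
print(r-45,[int(x) for x in g[r-45:r+46,c-5:c+6].mean(1)])
E
python3 bub.py w6.png
```

```text
t 21.9 p [ 0.4783 -0.1431  0.1907] yaw 100.26 fix [-0.1  -0.12  0.24] q [ 1.05  0.17 -0.92  1.79  0.14  1.25  0.27] F [-0.   0.5 -0.6] w 0.0652 g 0.0
328 91
46 [158, 153, 140, 120, 94, 59, 31, 22, 22, 23, 22, 22, 22, 22, 22, 22, 22, 22, 22, 22, 22, 22, 22, 22, 22, 22, 22, 25, 45, 88, 124, 125, 89, 55, 77, 129, 176, 207, 229, 240, 244, 244, 243, 242, 242, 242, 242, 242, 240, 237, 226, 200, 140, 75, 45, 42, 56, 98, 134, 128, 85, 40, 23, 22, 22, 22, 21, 22, 22, 21, 21, 22, 21, 21, 22, 22, 22, 22, 21, 22, 24, 40, 81, 123, 147, 156, 158, 158, 158, 158, 157]
```

Call:
{"name": "arm_command", "arguments": {"steps": [{"rot": [0, 0, -10], "slide": [-0.0015, 0.0115, 0], "grip": 1}, {"rot": [0, 0, -10], "slide": [-0.0015, 0.0115, 0], "grip": 1}, {"rot": [0, 0, -10], "slide": [-0.0015, 0.0115, 0], "grip": 1}, {"rot": [0, 0, -10], "slide": [-0.0015, 0.0115, -0.01], "grip": 1}, {"rot": [0, 0, -10], "slide": [-0.0015, 0.0115, -0.01], "grip": 1}, {"rot": [0, 0, -10], "slide": [-0.0015, 0.0115, -0.01], "grip": 1}, {"rot": [0, 0, -10], "slide": [-0.0015, 0.0115, -0.01], "grip": 1}, {"rot": [0, 0, -10], "slide": [-0.0015, 0.0115, -0.01], "grip": 1}]}}

```text
time: 22.95
ee_pos: [0.4661, -0.0505, 0.1397]
eef_rot: [0.985, 0.174, 0.001, -0.001]
ft_force: [1.0, 0.4, 0.7]
width: 0.0868
grip_force: 0.0
```

```bash
python3 -c "from h import *;s=status(10.8)"
```

```text
t 22.95 p [ 0.4661 -0.0505  0.1397] yaw 19.99 fix [-0.17  0.06 -9.19] q [ 0.84  0.13 -0.87  1.93  0.11  1.13 -1.29] F [1.  0.4 0.7] w 0.0868 g 0.0
```

Call:
{"name": "arm_command", "arguments": {"steps": [{"rot": [-0.2, 0, -4.6], "slide": [0, -0.001, 0], "grip": 1}, {"rot": [0, 0, -4.6], "slide": [0, 0, -0.015], "grip": 1}, {"rot": [0, 0, 0], "slide": [0, 0, -0.02], "grip": 1}, {"rot": [0, 0, 0], "slide": [0, 0, -0.015], "grip": 1}, {"rot": [0, 0, 0], "slide": [0, 0, -0.003], "grip": 1}, {"rot": [0, 0, 0], "slide": [0, 0, 0], "grip": 1}, {"rot": [0, 0, 0], "slide": [0, 0, 0], "grip": 1}, {"rot": [0, 0, 0], "slide": [0, 0, 0], "grip": 1}]}}

```text
time: 23.95
ee_pos: [0.4668, -0.0515, 0.0882]
eef_rot: [0.995, 0.098, 0.001, 0.001]
ft_force: [-0.1, -0.2, -0.7]
width: 0.0869
grip_force: 0.0
```

```bash
python3 - <<'E'
from h import *
status(10.8)
a=eyes.camera("scene");save(a,"s7.png",(270,130,390,240),5)
b=eyes.camera("wrist");save(b,"w7.png")
print(eyes.look_for("level_mid",b)[:2],proj(b,(.4665,-.0515,.082)))
E
```

```text
t 23.95 p [ 0.4668 -0.0515  0.0882] yaw 11.26 fix [ 0.1   0.15 -0.46] q [ 0.8   0.21 -0.84  1.98  0.18  1.02 -1.5 ] F [-0.1 -0.2 -0.7] w 0.0869 g 0.0
[{'bbox': [201.7, 203.5, 442.1, 240.5], 'conf': 0.85}, {'bbox': [0.0, 0.0, 44.4, 192.2], 'conf': 0.55}] [323.90276148 237.21289394]
```

View pics/s7.png

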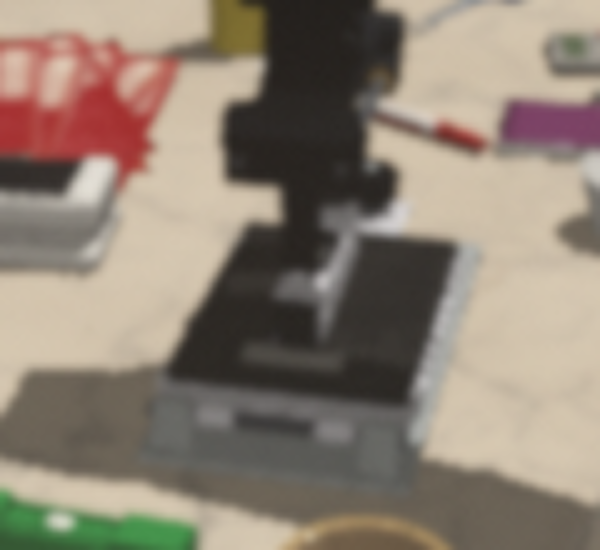

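```bash
python3 - <<'E'
from h import *
b=eyes.camera("wrist")
n=np.array([.982,.188])
for d,z in((.014,.048),(.014,.076),(.014,.082)):print(proj(b,(*(np.array([.4665,-.0515])+n*d),z)))
g=cv2.cvtColor(b["pixels"],cv2.COLOR_RGB2GRAY).astype(int)
print([int(x) for x in g[195:245,262:268].mean(1)])
E
```

```text
[324.11524157 200.44395644]
[324.12578512 211.90948675]
[324.12846762 214.82655313]
[34, 34, 34, 34, 35, 42, 68, 97, 109, 112, 115, 115, 112, 110, 111, 110, 110, 110, 112, 115, 124, 135, 144, 148, 151, 151, 150, 149, 149, 148, 151, 165, 204, 237, 248, 251, 251, 251, 248, 231, 190, 160, 153, 153, 153, 151, 138, 107, 73, 57]
```

Call:
{"name": "arm_command", "arguments": {"steps": [{"rot": [0.1, 0.1, -0.4], "slide": [0, 0, -0.003], "grip": 1}, {"rot": [0, 0, 0], "slide": [0, 0, -0.002], "grip": 1}, {"rot": [0, 0, 0], "slide": [0, 0, -0.001], "grip": 1}, {"rot": [0, 0, 0], "slide": [0, 0, -0.0005], "grip": 1}, {"rot": [0, 0, 0], "slide": [0, 0, 0], "grip": 1}, {"rot": [0, 0, 0], "slide": [0, 0, 0], "grip": 1}, {"rot": [0, 0, 0], "slide": [0, 0, 0], "grip": 1}, {"rot": [0, 0, 0], "slide": [0, 0, 0], "grip": 1}]}}

```text
time: 25.15
ee_pos: [0.4666, -0.0514, 0.0821]
eef_rot: [0.996, 0.095, -0.0, 0.0]
ft_force: [-5.8, -0.7, 16.0]
width: 0.087
grip_force: 7.8
```

```bash
python3 -c "from h import *;s=status(10.8);print(s['torque'])"
```

```text
t 25.15 p [ 0.4666 -0.0514  0.0821] yaw 10.87 fix [ 0.01 -0.   -0.07] q [ 0.79  0.22 -0.84  1.99  0.19  1.02 -1.52] F [-5.8 -0.7 16. ] w 0.087 g 7.8
[0.5766291  1.53007221 0.23034438]
```

Call:
{"name": "arm_command", "arguments": {"steps": [{"rot": [0, 0, 0], "slide": [0, 0, 0], "grip": 1}, {"rot": [0, 0, 0], "slide": [0, 0, 0], "grip": 1}, {"rot": [0, 0, 0], "slide": [0, 0, 0], "grip": 1}, {"rot": [0, 0, 0], "slide": [0, 0, 0], "grip": 1}, {"rot": [0, 0, 0], "slide": [0, 0, 0], "grip": 1}, {"rot": [0, 0, 0], "slide": [0, 0, 0], "grip": 1}, {"rot": [0, 0, 0], "slide": [0, 0, 0], "grip": 1}, {"rot": [0, 0, 0], "slide": [0, 0, 0], "grip": 1}]}}

```text
time: 26.15
ee_pos: [0.4666, -0.0513, 0.0821]
eef_rot: [0.996, 0.095, -0.0, 0.0]
ft_force: [-5.3, -1.0, 16.1]
width: 0.0865
grip_force: 7.8
```

```bash
python3 - <<'E'
from h import *
status(10.8)
a=eyes.camera("wrist");save(a,"w8.png",(190,180,460,260),3)
g=cv2.cvtColor(a["pixels"],cv2.COLOR_RGB2GRAY).astype(int)
for r in(228,232,236):print([int(x) for x in g[r,280:370]])
E
```

```text
t 26.15 p [ 0.4666 -0.0513  0.0821] yaw 10.87 fix [ 0.01  0.   -0.07] q [ 0.79  0.22 -0.84  1.99  0.19  1.02 -1.52] F [-5.3 -1.  16.1] w 0.0865 g 7.8
[28, 28, 28, 28, 28, 27, 27, 26, 26, 24, 24, 26, 27, 27, 27, 28, 28, 27, 27, 27, 30, 53, 107, 163, 187, 170, 123, 69, 35, 28, 28, 27, 28, 31, 41, 51, 57, 59, 59, 59, 59, 61, 63, 66, 67, 66, 67, 65, 61, 54, 44, 34, 30, 28, 28, 27, 28, 28, 28, 34, 63, 111, 154, 173, 153, 104, 56, 33, 28, 29, 28, 28, 28, 28, 27, 28, 27, 28, 29, 29, 29, 29, 28, 29, 28, 28, 28, 27, 27, 25]
[33, 34, 33, 34, 34, 33, 34, 34, 33, 34, 34, 34, 35, 34, 34, 34, 35, 34, 34, 35, 42, 80, 145, 203, 222, 202, 147, 83, 44, 39, 60, 104, 155, 195, 218, 225, 229, 230, 231, 231, 231, 231, 231, 231, 231, 231, 231, 231, 231, 231, 227, 212, 166, 106, 60, 39, 36, 36, 37, 44, 83, 148, 206, 221, 191, 129, 70, 42, 36, 36, 36, 36, 37, 36, 37, 36, 36, 37, 36, 36, 35, 36, 36, 36, 36, 36, 36, 37, 36, 34]
[34, 31, 30, 31, 31, 34, 37, 39, 41, 41, 43, 44, 43, 40, 34, 32, 32, 34, 36, 39, 50, 96, 173, 231, 244, 231, 172, 96, 49, 66, 127, 189, 226, 240, 246, 250, 252, 252, 252, 252, 252, 252, 249, 246, 246, 249, 251, 252, 252, 252, 252, 251, 247, 231, 174, 99, 46, 34, 36, 50, 99, 177, 234, 244, 225, 156, 89, 58, 51, 44, 37, 35, 37, 41, 45, 46, 49, 51, 53, 54, 55, 54, 52, 45, 36, 34, 36, 41, 45, 43]
```

View pics/w8.png

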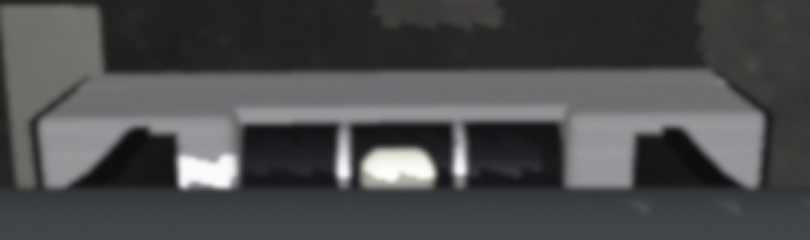

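The wrist view shows the fingertips on both ends of the level. The bubble lies between the rings, about 0.8 mm off centre, and the push is 16 N.

```bash
python3 -c "
from bench import order;print(order.close_job())"
```

```text
the job is handed in; nothing more can be done
None
```

The job is handed in: the level lies flat on the scale pointing at the knob, its bubble measured about 0.8 mm from centre, and both fingertips were still pressing it with about 16 N at 26 s; no verdict came back.

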